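Lay out the sharpening stones in their holders

ROBOT

A 6-joint arm with a two-finger parallel gripper is mounted at the origin on the work surface. World frame = base frame: x ahead of the robot, y to its left, z up, the work surface at z = 0. Lengths are in m, angles in degrees, forces in N, time in s.
With the tool pointing down it reaches from about 0.3 to 1 m from the base axis. Payload 5.1 kg.
Tool frame: the origin (TCP) lies on the centre line of the jaws, within the pads' length; the fingertips stand 22 mm ahead of it and the grasp point (between the pads) lies 3 mm ahead of it (tip_extent is the distance from the TCP to the fingertips, in m); z points along the fingers, y is the line along which they close (so a half turn about z gives the same grasp; the last joint's range is limited). The gripper opens to 95 mm and grips with 3 to 60 N. Pads are 20 mm wide; open, the fingers measure 119 mm over their backs; the gripper's body (75 mm by 180 mm) begins 59 mm behind the grasp point.
Start: joints at [63.965, 7.093, 94.555, -0, 78.352, -4.733], TCP at [0.236, 0.606, 0.237] pointing down, gripper open.
Joint ranges: [-149.61, 149.61], [-58.7, 133.49], [1.44, 155.28], [-77.14, 257.14], [18.33, 153.61], [-166.67, 166.67]. Speed limits (degrees/s): [147.25, 147.25, 180, 180, 180, 180].

INTERFACE

Orientations are given as a 3x3 rotation matrix whose columns are the frame's x, y, z axes.
In Python, from station import observe, grab_frame, close_job, find_in, tip_extent gives the robot as it stands. The module is installed in compiled form; this text tells all that it offers.
- The arm moves only by the shell command python3 -m creep 'ROWS' [OPENING] [FORCE]. ROWS is JSON, a list of rows, each an object of numbers: "dx", "dy", "dz": the shift along the world's x, y, z in mm; "ax", "ay", "az": the turn, a rotation vector about the world's x, y, z in rad. In form: [{"dx": .., "dy": .., "dz": .., "ax": .., "ay": .., "az": ..}, ...]. A call has 1 to 12 rows; each row shifts and turns the commanded pose from where the row before left it; what a row does not reach is not made up. A row lasts 1/10 s, in which the tool goes at most 50 mm and 8.59 degrees, less where a joint would pass 70% of its speed; a pose out of reach is approached as far as the arm can. A call with a gripper value outside its range is refused whole. OPENING is the finger opening in mm, from 0 to 95.1, set as the call begins (- or left out, the last holds). The fingers move at their own pace and stop on an object; FORCE is the grip in N (left out, the last holds). Time passes only in rows, so rows that do not move let the fingers close. It gives the time, the measured TCP pose, the force, the opening and the grip force at its end, in the units of the state.
- observe(): the state, without advancing time (a new reading comes with each control period).
- grab_frame(name): name is "side" or "top" or "wrist"; returns a dict with "image" (420x560x3 uint8, blue, green, red), "fx", "fy", "cx", "cy" (pixels), "R" (3x3) and "t" (3): a world point X has camera coordinates R X + t. Camera axes: x right, y down, z forward; pixel columns grow to the right and rows downward; lengths in m; the calibration is good to about 2 mm. A picture is of the moment at which its call begins. There is no depth.
- close_job(): hands the job in; it is judged then, once.
Trained networks look in the newest picture that a camera, given by its name, has taken for a name from the list of things; names that differ only in an ending like _2 or _b are one class to them, and where a whole thing is asked for, a point or a joint stands for the part that bears it (a point fixed in the world has none). Each returns a list of dicts, best first, with "confidence" (0 to 1); they miss things now and then, are a little off and sometimes report something else, mostly with a low value. They report only what shows in the picture. A call takes as long as a camera call. They do not tell look-alikes from the thing itself.
- find_in(camera, target): "position" ([column, row] in pixels, amid what is visible of it).
The state is a dict: "time_s": time; "joint_positions": joint angles; "qvel": joint speeds; "joint_efforts": joint torques, N m; "eef_pos": TCP position; "eef_rot": TCP orientation; "contact_force": force on the tool from outside, world axes, zero at the start; "ft_torque": the same for the moment, N m; "finger_gap": opening from 0.0 (shut) to 1.0 (fully open); "grasp_force": force on a finger pad.
Only numpy, scipy, OpenCV 4.12 (cv2) and the standard library are available. Lean on these libraries where they do the work, as an engineer would, in place of code of your own. Each camera call takes 0.05 s, during which the arm holds its last target. There are 200 camera calls.

TASK

Get the bench ready for sharpening: take the pile of four stones apart and lay each stone flat and square in its own holder, the one whose end stops are just far enough apart for its length. Set every stone down gently without dropping it, and do not disturb the gouge and the bar of honing compound that lie among the holders.

Things in the scene. Friction and masses are not known exactly. Their poses are not given: they have to be found in the camera images.
- coarse_stone: coarse sharpening stone: a dark grey rectangular block, 60 mm wide (its x) x 175 mm long (its y) x 25 mm thick (z), about 630 g, loose. Origin: centre of its underside. Bottom of the pile, straight on the bench top (z = 0); the stones lie roughly on one another, turned up to 0.22 rad and shifted up to 10 mm, and every lower stone is longer and wider.
- medium_stone: medium sharpening stone: a rust-brown rectangular block, 52 mm wide (its x) x 150 mm long (its y) x 25 mm thick (z), about 470 g, loose. Origin: centre of its underside. Second from below in the pile, on the coarse stone; the stones lie roughly on one another, turned up to 0.22 rad and shifted up to 10 mm, and every lower stone is longer and wider.
- fine_stone: fine sharpening stone: a cream-white rectangular block, 45 mm wide (its x) x 125 mm long (its y) x 25 mm thick (z), about 340 g, loose. Origin: centre of its underside. Third from below, on the medium stone; the stones lie roughly on one another, turned up to 0.22 rad and shifted up to 10 mm, and every lower stone is longer and wider.
- finish_stone: finish sharpening stone: a grey-green rectangular block, 38 mm wide (its x) x 100 mm long (its y) x 22 mm thick (z), about 210 g, loose. Origin: centre of its underside. Top of the pile, on the fine stone; the stones lie roughly on one another, turned up to 0.22 rad and shifted up to 10 mm, and every lower stone is longer and wider.
- coarse_holder: holder of the coarse (dark grey) stone, fixed to the bench: a pale beech plank 76 mm wide (its x) x 215 mm long (its y) x 15 mm thick with a dark oak stop across each end; the stops are 12 mm long, stand 12 mm above the plank (27 mm above the bench) and are 191 mm apart, so that the 175 mm stone lies between them; the long sides are open. Origin: centre of the plank's underside, on the bench (z = 0); the stone's underside belongs 15 mm above it.
- medium_holder: holder of the medium (rust-brown) stone, fixed to the bench: a pale beech plank 68 mm wide (its x) x 190 mm long (its y) x 15 mm thick with a dark oak stop across each end; the stops are 12 mm long, stand 12 mm above the plank (27 mm above the bench) and are 166 mm apart, so that the 150 mm stone lies between them; the long sides are open. Origin: centre of the plank's underside, on the bench (z = 0); the stone's underside belongs 15 mm above it.
- fine_holder: holder of the fine (cream-white) stone, fixed to the bench: a pale beech plank 61 mm wide (its x) x 165 mm long (its y) x 15 mm thick with a dark oak stop across each end; the stops are 12 mm long, stand 12 mm above the plank (27 mm above the bench) and are 141 mm apart, so that the 125 mm stone lies between them; the long sides are open. Origin: centre of the plank's underside, on the bench (z = 0); the stone's underside belongs 15 mm above it.
- finish_holder: holder of the finish (grey-green) stone, fixed to the bench: a pale beech plank 54 mm wide (its x) x 140 mm long (its y) x 15 mm thick with a dark oak stop across each end; the stops are 12 mm long, stand 12 mm above the plank (27 mm above the bench) and are 116 mm apart, so that the 100 mm stone lies between them; the long sides are open. Origin: centre of the plank's underside, on the bench (z = 0); the stone's underside belongs 15 mm above it.
- gouge: carving gouge lying on the bench among the holders, 230 mm long (its y; pale wooden handle 28 mm thick to -y, steel blade to +y), loose. Origin: on the bench under its middle. To be left alone.
- compound_bar: bar of green honing compound half wrapped in paper, 30 x 70 x 22 mm (x, y, z), loose, lying beside the gouge. Origin: centre of its underside. To be left alone.
Mind the look-alikes: they are no part of the job. Leave any orange or pink look-alike of the fine_stone alone. Leave any pink look-alike of the medium_holder alone.

How it is judged (in metres and radians):
At the end, for the whole second after the job is handed in: Each of the four stones lies flat on the plank of its own holder between the stops: centred within 12 mm across the plank and along it (the stops allow 8 mm), underside on the plank, its length within 0.15 rad (9 degrees) of the plank's, level, at rest and released (x of coarse_stone in the frame of coarse_holder between -0.012 and 0.012 m and y of coarse_stone in the frame of coarse_holder between -0.012 and 0.012 m and z of coarse_stone in the frame of coarse_holder between 0.012 and 0.0185 m and angle between the y axis of coarse_stone and the y axis of coarse_holder, either way round below 0.15 rad and angle between each of coarse_stone, medium_stone, fine_stone, finish_stone's own z axis and vertical below 0.06 rad and linear speed of each of coarse_stone, medium_stone, fine_stone, finish_stone below 0.02 m/s and angular speed of each of coarse_stone, medium_stone, fine_stone, finish_stone below 0.1 rad/s and x of medium_stone in the frame of medium_holder between -0.012 and 0.012 m and y of medium_stone in the frame of medium_holder between -0.012 and 0.012 m and z of medium_stone in the frame of medium_holder between 0.012 and 0.0185 m and angle between the y axis of medium_stone and the y axis of medium_holder, either way round below 0.15 rad and x of fine_stone in the frame of fine_holder between -0.012 and 0.012 m and y of fine_stone in the frame of fine_holder between -0.012 and 0.012 m and z of fine_stone in the frame of fine_holder between 0.012 and 0.0185 m and angle between the y axis of fine_stone and the y axis of fine_holder, either way round below 0.15 rad and x of finish_stone in the frame of finish_holder between -0.012 and 0.012 m and y of finish_stone in the frame of finish_holder between -0.012 and 0.012 m and z of finish_stone in the frame of finish_holder between 0.012 and 0.0185 m and angle between the y axis of finish_stone and the y axis of finish_holder, either way round below 0.15 rad); the robot touches nothing.
It fails at once if a stone is dropped or knocked off the pile (it moves faster than 0.45 m/s with no finger on it, a fall of about 10 mm) ((linear speed of coarse_stone above 0.45 m/s and contact force between coarse_stone and the fingers below 0.1 N) or (linear speed of medium_stone above 0.45 m/s and contact force between medium_stone and the fingers below 0.1 N) or (linear speed of fine_stone above 0.45 m/s and contact force between fine_stone and the fingers below 0.1 N) or (linear speed of finish_stone above 0.45 m/s and contact force between finish_stone and the fingers below 0.1 N)).
It fails at once if the gouge is disturbed (moved more than 20 mm) (distance of gouge from where it was at the start of the episode above 0.02 m).
It fails at once if the bar of honing compound is disturbed (moved more than 20 mm) (distance of compound_bar from where it was at the start of the episode above 0.02 m).
It also fails if it takes over 115 s, if anything falls off the work surface, if the arm or the gripper's body presses on something with over 40 N, if the wrist force passes 120 N, or if a joint passes its speed limit or range.

## Working session

There is one attempt and no reset: what is moved stays moved. The work goes in short steps, Python scripts to look and compute and a shell command to move; the robot and the scene stay as the last step left them, time stands still between calls to the robot, and variables do not carry over. Pictures are saved under pics/ and viewed, at most 14 in all, crops included, and the job is handed in when it is done.

```bash
mkdir -p pics
python3 - <<'E'
from station import *
import cv2
s=observe();print(s['time_s'],s['eef_pos'],s['eef_rot'],s['finger_gap'],tip_extent if not callable(tip_extent) else tip_extent())
for c in['top','side']:
    f=grab_frame(c);cv2.imwrite(f'pics/{c}0.png',f['image']);print(c,f['fx'],f['cx'],f['cy'],f['R'],f['t'])
    for n in['coarse_stone','medium_stone','fine_stone','finish_stone','coarse_holder','medium_holder','fine_holder','finish_holder','gouge','compound_bar']:
        print(n,[([round(v) for v in d['position']],round(d['confidence'],2)) for d in find_in(c,n)])
E
```

```text
0.0 [0.23589113 0.60505951 0.23540264] [[-9.31692109e-01  3.63247870e-01 -8.94411599e-04]
 [ 3.63248929e-01  9.31690357e-01 -1.81476482e-03]
 [ 1.74105207e-04 -2.01569612e-03 -9.99997953e-01]] 0.9993879124067473 0.022
top 434.0386110224102 276.39493408211604 209.30436557082328 [[ 0.02092754 -0.99933541  0.02984575]
 [-0.98703676 -0.02540283 -0.15847124]
 [ 0.15912409 -0.02614244 -0.98691241]] [-0.05525598  0.51660399  1.09029097]
coarse_stone [([366, 179], 0.63), ([151, 234], 0.16)]
medium_stone [([354, 178], 0.64)]
fine_stone [([394, 288], 0.96), ([358, 122], 0.93), ([351, 174], 0.64)]
finish_stone [([375, 166], 0.84), ([157, 184], 0.52), ([356, 179], 0.29)]
coarse_holder [([260, 234], 0.63), ([372, 164], 0.5)]
medium_holder [([156, 305], 0.92), ([150, 234], 0.71)]
fine_holder [([262, 177], 0.59)]
finish_holder [([357, 238], 0.66)]
gouge [([162, 167], 0.76)]
compound_bar [([158, 180], 0.63)]
side 541.9835585622748 286.7307051527179 207.40055504078845 [[ 0.77192605 -0.63570659 -0.00270265]
 [-0.38212793 -0.4606045  -0.80113778]
 [ 0.50804371  0.61945188 -0.59847385]] [-0.4274039   0.25897055  1.08173114]
coarse_stone [([398, 282], 0.92)]
medium_stone [([394, 268], 0.95)]
fine_stone [([314, 364], 0.97), ([392, 253], 0.86), ([433, 239], 0.81)]
finish_stone [([398, 244], 0.89)]
coarse_holder []
medium_holder [([191, 188], 0.88), ([132, 218], 0.88)]
fine_holder [([307, 214], 0.73)]
finish_holder [([330, 300], 0.76)]
gouge []
compound_bar []
```

View pics/top0.png

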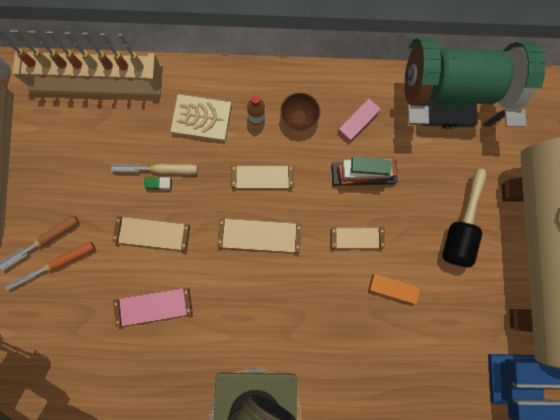

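View pics/side0.png

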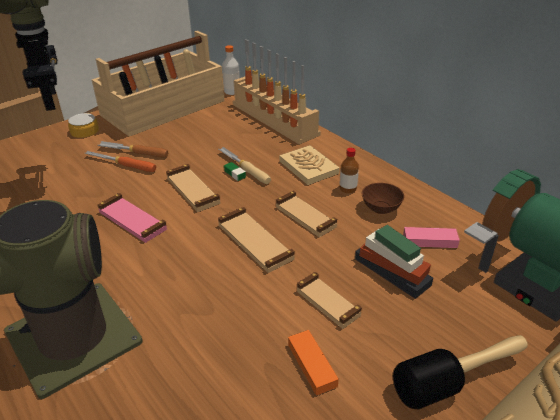

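The top view shows the pile at (366,172). The beech holders are at (152,234), (260,236), (263,178) and (357,238). The gouge is at (155,169), the compound at (158,183), and the pink holder (153,307) and the orange/pink blocks (395,289) and (358,120) are the look-alikes. I'll identify the holders by the length between their stops, measured on images rectified to the plank height.

```bash
cat > h.py <<'E'
import numpy as np,cv2
from station import *
def proj(f,X):
    c=np.asarray(X)@np.array(f['R']).T+np.array(f['t']);return c[:,:2]/c[:,2:]*[f['fx'],f['fy']]+[f['cx'],f['cy']]
def rect(f,z,x0,x1,y0,y1,s=2000):  # s px per m; col=(y1-y)*s,row=(x1-x)*s
    w,h=int((y1-y0)*s),int((x1-x0)*s)
    W=np.float32([[x1,y1,z],[x1,y0,z],[x0,y0,z],[x0,y1,z]])
    M=cv2.getPerspectiveTransform(np.float32(proj(f,W)),np.float32([[0,0],[w,0],[w,h],[0,h]]))
    return cv2.warpPerspective(f['image'],M,(w,h),flags=cv2.INTER_CUBIC)
def pix2w(f,p,z):
    R=np.array(f['R']);t=np.array(f['t']);o=-R.T@t;d=R.T@np.array([(p[0]-f['cx'])/f['fx'],(p[1]-f['cy'])/f['fy'],1]);return o+d*(z-o[2])/d[2]
def blob(f,z,c,col,tol,r=.14,s=2000,minA=300):
    """rectangle of Lab-colour blob nearest world point c at height z -> x,y,len,wid,angle of the long axis from +y (about z)"""
    im=rect(f,z,c[0]-r,c[0]+r,c[1]-r,c[1]+r,s);lab=cv2.cvtColor(im,cv2.COLOR_BGR2LAB).astype(float)
    if col is None: col=lab[int(r*s)-6:int(r*s)+7,int(r*s)-6:int(r*s)+7].reshape(-1,3).mean(0)
    m=(np.abs(lab-col)<tol).all(2).astype(np.uint8);m=cv2.morphologyEx(m,cv2.MORPH_OPEN,np.ones((9,9)));m=cv2.morphologyEx(m,cv2.MORPH_CLOSE,np.ones((9,9)))
    cs=[k for k in cv2.findContours(m,0,2)[0] if cv2.contourArea(k)>minA]
    k=min(cs,key=lambda k:abs(cv2.pointPolygonTest(k,(r*s,r*s),True)) if cv2.pointPolygonTest(k,(r*s,r*s),True)<0 else 0)
    b=cv2.boxPoints(cv2.minAreaRect(k))
    P=np.c_[c[0]+r-b[:,1]/s,c[1]+r-b[:,0]/s];e1,e2=P[1]-P[0],P[2]-P[1]
    if np.hypot(*e1)<np.hypot(*e2):e1,e2=e2,e1
    if e1[1]<0:e1=-e1
    cv2.drawContours(im,[b.astype(int)],-1,(255,0,255),1)
    return np.r_[P.mean(0),np.hypot(*e1),np.hypot(*e2),np.arctan2(-e1[0],e1[1])],col,im
E
python3 - <<'E'
from h import *
np.set_printoptions(suppress=True,precision=4)
f=grab_frame('top');ims=[]
for p in[(152,234),(260,236),(263,178),(357,238)]:
    r,c,i=blob(f,.015,pix2w(f,p,.015),None,(28,10,14));print(p,r,c);ims.append(i[::2,::2])
for n,p,z in[('finish',(371,166),.097),('fine',(351,172),.075),('med',(352,176),.05),('coarse',(340,182),.025)]:
    r,c,i=blob(f,z,pix2w(f,p,z),None,(20,8,8),minA=60);print(n,r,c)
i=rect(f,.097,*(pix2w(f,(368,170),.097)[[0,0,1,1]]+[-.07,.07,-.07,.07]),4000)
cv2.imwrite('pics/h1.png',np.hstack([np.vstack([np.hstack(ims[:2]),np.hstack(ims[2:])])]));cv2.imwrite('pics/p1.png',i)
print(proj(f,np.array([[.2,0,0]])))
E
```

```text
(152, 234) [ 0.4511  0.2837  0.1634  0.0683 -0.0921] [176.     131.9053 152.8876]
(260, 236) [ 0.4527  0.0002  0.1901  0.0763 -0.0443] [181.7219 130.4556 151.8225]
(263, 178) [ 0.6113 -0.0031  0.14    0.0602  0.0267] [185.6272 128.3728 150.8284]
(357, 238) [ 0.4524 -0.2603  0.113   0.0531  0.0253] [178.9112 132.     152.6213]
finish [ 0.63   -0.2813  0.0982  0.0358 -0.0473] [125.1893 112.213  139.    ]
fine [ 0.6069 -0.2827  0.0794  0.0098  0.0613] [105.7456 125.7219 135.2544]
med [ 0.613  -0.2447  0.0055  0.005   0.    ] [158.2663 126.3609 136.    ]
coarse [ 0.5937 -0.2141  0.008   0.005   1.5708] [ 43.9172 139.6627 138.8639]
[[256.6407 332.7708]]
```

View pics/h1.png

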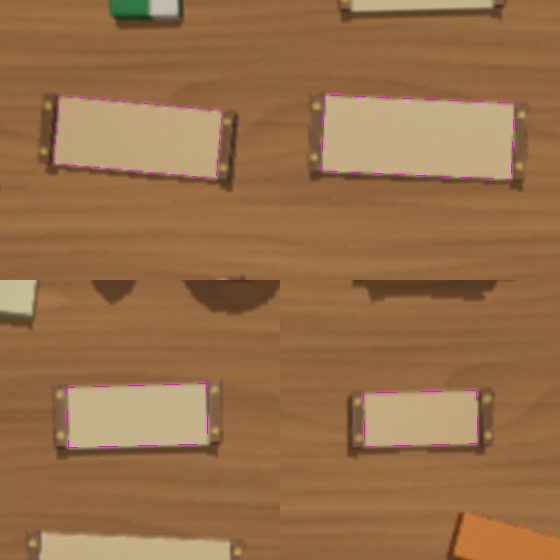

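View pics/p1.png

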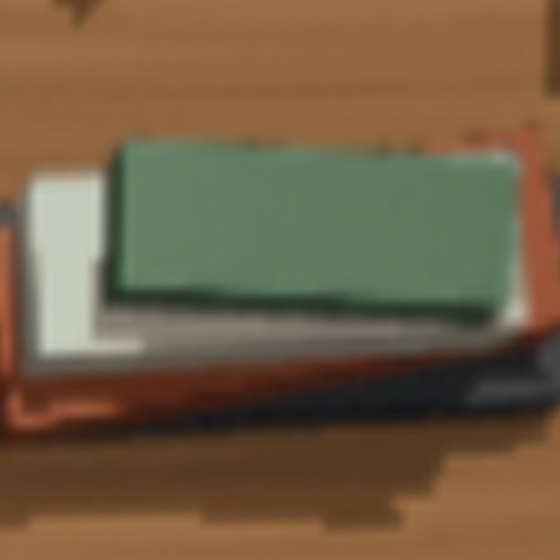

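The inner lengths of 163, 190, 140 and 113 mm identify the holders: (152,234) medium, (260,236) coarse, (263,178) fine, (357,238) finish. The pink one is excluded. The pile is clear: the green finish stone is on top, then white, rust and dark. Moving above the pile.

```bash
python3 -m creep '[{"dx":19.7,"dy":-44.4,"az":-0.104},{"dx":19.7,"dy":-44.4,"az":-0.104},{"dx":19.7,"dy":-44.4,"az":-0.104},{"dx":19.7,"dy":-44.4,"az":-0.104},{"dx":19.7,"dy":-44.4,"az":-0.104},{"dx":19.7,"dy":-44.4,"az":-0.104},{"dx":19.7,"dy":-44.4,"az":-0.104},{"dx":19.7,"dy":-44.4,"az":-0.104},{"dx":19.7,"dy":-44.4,"az":-0.104},{"dx":19.7,"dy":-44.4,"az":-0.104},{"dx":19.7,"dy":-44.4,"az":-0.104},{"dx":19.7,"dy":-44.4,"az":-0.104}]' 70 && python3 -m creep '[{"dx":19.7,"dy":-44.4},{"dx":19.7,"dy":-44.4},{"dx":19.7,"dy":-44.4},{"dx":19.7,"dy":-44.4},{"dx":19.7,"dy":-44.4},{"dx":19.7,"dy":-44.4},{"dx":19.7,"dy":-44.4},{"dx":19.7,"dy":-44.4},{},{}]'
cat >> h.py <<'E'
np.set_printoptions(suppress=True,precision=4)
def pose():
    s=observe();R=np.array(s['eef_rot']);print('t',s['time_s'],'tcp',s['eef_pos'],'yaw(y axis)',np.arctan2(R[1,1],R[0,1]),'tilt',R[:2,2],'gap',s['finger_gap']*95,'F',s['contact_force'],'grip',s['grasp_force']);return s
E
python3 - <<'E'
from h import *
pose();f=grab_frame('wrist');cv2.imwrite('pics/w1.png',f['image'])
r,c,i=blob(f,.097,(.63,-.281),None,(25,10,10),s=4000);print(r,c)
r,c,i=blob(grab_frame('top'),.097,(.63,-.281),None,(25,10,10),s=2000);print(r,c)
E
```

```text
t 1.15 tcp [0.2361 0.6056 0.2367] yaw(y axis) 1.1990038328212653 tilt [-0. -0.] gap 95.08282005785935 F [ 0.3602 -0.324   0.9937] grip 0.0
[ 0.6301 -0.2809  0.2797  0.2797  0.    ] [  0. 128. 128.]
[ 0.6301 -0.2815  0.0988  0.0366 -0.0465] [125.355  112.0414 139.0178]$[0]: bad value
```

View pics/w1.png

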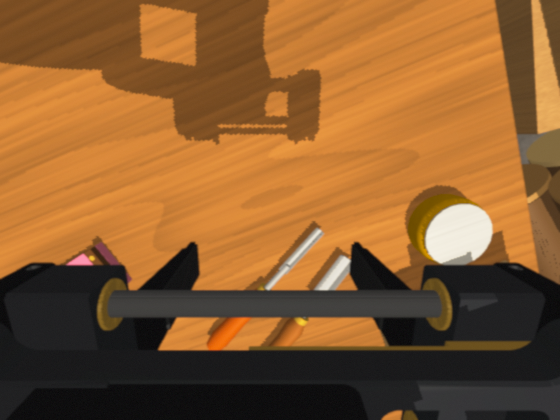

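The wrist view shows the start spot still (two knives, a jar): the move was refused, probably because each row needs all six keys.

```bash
python3 -m creep '[{"dx":20,"dy":-44,"dz":0,"ax":0,"ay":0,"az":-0.104}]' 70
```

```text
time_s: 1.35
eef_pos: [0.2549, 0.5638, 0.2361]
eef_rot: [[-0.89, 0.457, -0.001], [0.457, 0.89, 0.001], [0.001, 0.001, -1.0]]
contact_force: [1.0, -0.8, -0.3]
finger_gap: 0.959
grasp_force: 0.0
```

```bash
python3 -m creep '[{"dx":20,"dy":-44,"dz":0,"ax":0,"ay":0,"az":-0.104},{"dx":20,"dy":-44,"dz":0,"ax":0,"ay":0,"az":-0.104},{"dx":20,"dy":-44,"dz":0,"ax":0,"ay":0,"az":-0.104},{"dx":20,"dy":-44,"dz":0,"ax":0,"ay":0,"az":-0.104},{"dx":20,"dy":-44,"dz":0,"ax":0,"ay":0,"az":-0.104},{"dx":20,"dy":-44,"dz":0,"ax":0,"ay":0,"az":-0.104},{"dx":20,"dy":-44,"dz":0,"ax":0,"ay":0,"az":-0.104},{"dx":20,"dy":-44,"dz":0,"ax":0,"ay":0,"az":-0.104},{"dx":20,"dy":-44,"dz":0,"ax":0,"ay":0,"az":-0.104},{"dx":20,"dy":-44,"dz":0,"ax":0,"ay":0,"az":-0.104},{"dx":20,"dy":-44,"dz":0,"ax":0,"ay":0,"az":-0.104},{"dx":20,"dy":-44,"dz":0,"ax":0,"ay":0,"az":0}]' 70 && python3 -m creep '[{"dx":20,"dy":-45,"dz":0,"ax":0,"ay":0,"az":0},{"dx":20,"dy":-45,"dz":0,"ax":0,"ay":0,"az":0},{"dx":20,"dy":-45,"dz":0,"ax":0,"ay":0,"az":0},{"dx":20,"dy":-45,"dz":0,"ax":0,"ay":0,"az":0},{"dx":20,"dy":-45,"dz":0,"ax":0,"ay":0,"az":0},{"dx":20,"dy":-45,"dz":0,"ax":0,"ay":0,"az":0},{"dx":14,"dy":-44,"dz":0,"ax":0,"ay":0,"az":0},{"dx":0,"dy":0,"dz":0,"ax":0,"ay":0,"az":0},{"dx":0,"dy":0,"dz":0,"ax":0,"ay":0,"az":0}]' >/dev/null
python3 - <<'E'
from h import *
pose();f=grab_frame('wrist');cv2.imwrite('pics/w2.png',f['image'])
r,c,i=blob(f,.097,(.63,-.281),None,(25,10,10),s=4000);print(r,c)
E
```

```text
time_s: 2.55
eef_pos: [0.4967, 0.0316, 0.2371]
eef_rot: [[0.051, 0.999, 0.001], [0.999, -0.051, 0.0], [0.0, 0.001, -1.0]]
contact_force: [-0.4, 0.2, 0.6]
finger_gap: 0.739
grasp_force: 0.0
t 3.45 tcp [ 0.63   -0.2813  0.2359] yaw(y axis) -0.05074218606011802 tilt [-0.001  0.001] gap 70.1122335394065 F [-0.2871 -0.6716  0.6456] grip 0.0
[ 0.6284 -0.279   0.0695  0.0288 -0.0644] [ 87.8462 110.645  140.6213]
```

View pics/w2.png

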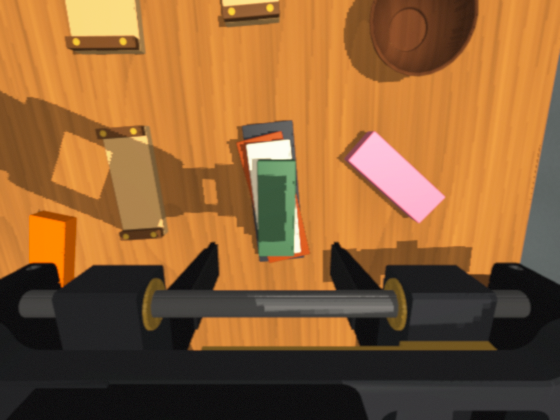

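The wrist view shows the pile at (272,192), with the green top stone centred at (276,207) between the finger columns 215/335, as measured. The networks' coordinates agree. Going down to grip.

```bash
python3 -m creep '[{"dx":0,"dy":0,"dz":-40,"ax":0,"ay":0,"az":0},{"dx":0,"dy":0,"dz":-40,"ax":0,"ay":0,"az":0},{"dx":0,"dy":0,"dz":-30,"ax":0,"ay":0,"az":0},{"dx":0,"dy":0,"dz":-15,"ax":0,"ay":0,"az":0},{"dx":0,"dy":0,"dz":-10,"ax":0,"ay":0,"az":0},{"dx":0,"dy":0,"dz":0,"ax":0,"ay":0,"az":0},{"dx":0,"dy":0,"dz":0,"ax":0,"ay":0,"az":0}]' && python3 -m creep '[{"dx":0,"dy":0,"dz":0,"ax":0,"ay":0,"az":0},{"dx":0,"dy":0,"dz":0,"ax":0,"ay":0,"az":0},{"dx":0,"dy":0,"dz":0,"ax":0,"ay":0,"az":0},{"dx":0,"dy":0,"dz":0,"ax":0,"ay":0,"az":0},{"dx":0,"dy":0,"dz":0,"ax":0,"ay":0,"az":0},{"dx":0,"dy":0,"dz":0,"ax":0,"ay":0,"az":0},{"dx":0,"dy":0,"dz":0,"ax":0,"ay":0,"az":0},{"dx":0,"dy":0,"dz":0,"ax":0,"ay":0,"az":0}]' 30 40
```

```text
time_s: 4.2
eef_pos: [0.6312, -0.2806, 0.1037]
eef_rot: [[0.049, 0.999, 0.003], [0.999, -0.049, -0.001], [-0.001, 0.003, -1.0]]
contact_force: [0.0, -0.3, 0.9]
finger_gap: 0.736
grasp_force: 0.0
time_s: 5.0
eef_pos: [0.6304, -0.2806, 0.102]
eef_rot: [[0.049, 0.999, 0.001], [0.999, -0.049, -0.0], [-0.0, 0.001, -1.0]]
contact_force: [0.1, -0.5, 2.0]
finger_gap: 0.398
grasp_force: 40.0
```

```bash
python3 -m creep '[{"dx":0,"dy":0,"dz":10,"ax":0,"ay":0,"az":0},{"dx":0,"dy":0,"dz":20,"ax":0,"ay":0,"az":0},{"dx":0,"dy":0,"dz":15,"ax":0,"ay":0,"az":0},{"dx":-20,"dy":5,"dz":0,"ax":0,"ay":0,"az":0.02},{"dx":-40,"dy":5,"dz":0,"ax":0,"ay":0,"az":0.02},{"dx":-45,"dy":5,"dz":0,"ax":0,"ay":0,"az":0.02},{"dx":-40,"dy":5,"dz":0,"ax":0,"ay":0,"az":0.015},{"dx":-23,"dy":0,"dz":0,"ax":0,"ay":0,"az":0},{"dx":-10,"dy":0,"dz":-10,"ax":0,"ay":0,"az":0},{"dx":0,"dy":0,"dz":-25,"ax":0,"ay":0,"az":0},{"dx":0,"dy":0,"dz":-25,"ax":0,"ay":0,"az":0},{"dx":0,"dy":0,"dz":-20,"ax":0,"ay":0,"az":0}]'  && python3 -m creep '[{"dx":0,"dy":0,"dz":-10,"ax":0,"ay":0,"az":0},{"dx":0,"dy":0,"dz":-10,"ax":0,"ay":0,"az":0},{"dx":0,"dy":0,"dz":0,"ax":0,"ay":0,"az":0},{"dx":0,"dy":0,"dz":0,"ax":0,"ay":0,"az":0},{"dx":0,"dy":0,"dz":0,"ax":0,"ay":0,"az":0}]'
python3 - <<'E'
from h import *
pose();f=grab_frame('top');cv2.imwrite('pics/t3.png',cv2.resize(f['image'][110:310,240:520],None,fx=2.8,fy=2.8))
E
```

```text
time_s: 6.2
eef_pos: [0.4521, -0.2603, 0.0652]
eef_rot: [[-0.026, 1.0, -0.0], [1.0, 0.026, 0.0], [0.0, -0.0, -1.0]]
contact_force: [-1.1, -0.5, -1.3]
finger_gap: 0.394
grasp_force: 40.0
time_s: 6.7
eef_pos: [0.453, -0.261, 0.0478]
eef_rot: [[-0.026, 1.0, 0.002], [1.0, 0.026, -0.001], [-0.001, 0.002, -1.0]]
contact_force: [-1.0, -0.6, -1.6]
finger_gap: 0.4
grasp_force: 40.0
t 6.7 tcp [ 0.453  -0.261   0.0478] yaw(y axis) 0.02604845942531023 tilt [ 0.0017 -0.0012] gap 37.98001570318632 F [-1.0167 -0.5943 -1.5736] grip 39.99951660633087
```

View pics/t3.png

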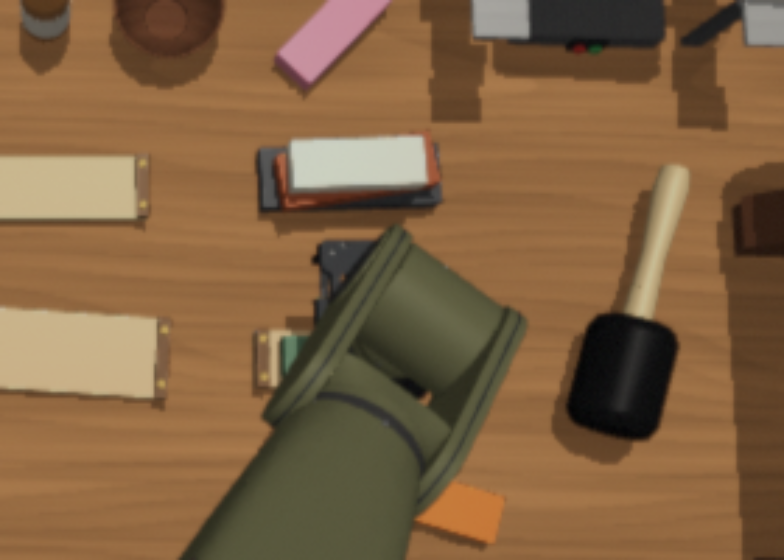

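The stone is held above its holder (green at (290,352) in the crop), and the white stone is now open on the pile at (360,165). I'll lower it the last few millimetres slowly.

```bash
python3 -m creep '[{"dx":0,"dy":0,"dz":-2,"ax":0,"ay":0,"az":0},{"dx":0,"dy":0,"dz":-1,"ax":0,"ay":0,"az":0},{"dx":0,"dy":0,"dz":-1,"ax":0,"ay":0,"az":0},{"dx":0,"dy":0,"dz":0,"ax":0,"ay":0,"az":0},{"dx":0,"dy":0,"dz":0,"ax":0,"ay":0,"az":0}]' && python3 -m creep '[{"dx":0,"dy":0,"dz":-1,"ax":0,"ay":0,"az":0},{"dx":0,"dy":0,"dz":-1,"ax":0,"ay":0,"az":0},{"dx":0,"dy":0,"dz":0,"ax":0,"ay":0,"az":0},{"dx":0,"dy":0,"dz":0,"ax":0,"ay":0,"az":0}]'
python3 - <<'E'
from h import *
f=grab_frame('top')
print(blob(f,.075,(.628,-.281),None,(30,8,8),s=2000)[:2])
E
```

```text
time_s: 7.25
eef_pos: [0.4521, -0.2604, 0.0426]
eef_rot: [[-0.026, 1.0, -0.0], [1.0, 0.026, 0.0], [0.0, -0.0, -1.0]]
contact_force: [-0.7, 0.6, -1.0]
finger_gap: 0.397
grasp_force: 40.0
time_s: 7.65
eef_pos: [0.4524, -0.2606, 0.0419]
eef_rot: [[-0.026, 1.0, -0.0], [1.0, 0.026, 0.0], [0.0, -0.0, -1.0]]
contact_force: [-3.2, 2.1, 6.6]
finger_gap: 0.397
grasp_force: 40.0
(array([ 0.6288, -0.2763,  0.1242,  0.0445,  0.0637], dtype=float32), array([209.7515, 123.929 , 135.1657]))
```

Contact is about 8 N, so the stone is seated. Releasing, lifting, and moving over the fine stone.

```bash
python3 -m creep '[{"dx":0,"dy":0,"dz":0,"ax":0,"ay":0,"az":0},{"dx":0,"dy":0,"dz":0,"ax":0,"ay":0,"az":0},{"dx":0,"dy":0,"dz":0,"ax":0,"ay":0,"az":0},{"dx":0,"dy":0,"dz":10,"ax":0,"ay":0,"az":0},{"dx":0,"dy":0,"dz":30,"ax":0,"ay":0,"az":0},{"dx":0,"dy":0,"dz":40,"ax":0,"ay":0,"az":0},{"dx":20,"dy":0,"dz":30,"ax":0,"ay":0,"az":0},{"dx":40,"dy":-5,"dz":0,"ax":0,"ay":0,"az":0.02},{"dx":45,"dy":-5,"dz":0,"ax":0,"ay":0,"az":0.018},{"dx":40,"dy":-6,"dz":0,"ax":0,"ay":0,"az":0},{"dx":31,"dy":0,"dz":0,"ax":0,"ay":0,"az":0},{"dx":0,"dy":0,"dz":0,"ax":0,"ay":0,"az":0}]' 75  && python3 -m creep '[{"dx":0,"dy":0,"dz":-25,"ax":0,"ay":0,"az":0},{"dx":0,"dy":0,"dz":-25,"ax":0,"ay":0,"az":0},{"dx":0,"dy":0,"dz":0,"ax":0,"ay":0,"az":0},{"dx":0,"dy":0,"dz":0,"ax":0,"ay":0,"az":0}]'
python3 - <<'E'
from h import *
pose();f=grab_frame('wrist');cv2.imwrite('pics/w4.png',f['image'])
E
```

```text
time_s: 8.9
eef_pos: [0.6312, -0.2763, 0.1511]
eef_rot: [[-0.066, 0.998, 0.002], [0.998, 0.066, -0.0], [-0.0, 0.002, -1.0]]
contact_force: [-0.6, -0.4, 0.5]
finger_gap: 0.792
grasp_force: 0.0
time_s: 9.3
eef_pos: [0.6274, -0.2763, 0.1007]
eef_rot: [[-0.064, 0.998, -0.001], [0.998, 0.064, 0.001], [0.001, -0.001, -1.0]]
contact_force: [0.8, 0.6, -0.0]
finger_gap: 0.792
grasp_force: 0.0
t 9.3 tcp [ 0.6274 -0.2763  0.1007] yaw(y axis) 0.06379543661247863 tilt [-0.0011  0.0005] gap 75.27508044591767 F [ 0.7929  0.5576 -0.0439] grip 0.0
```

View pics/w4.png

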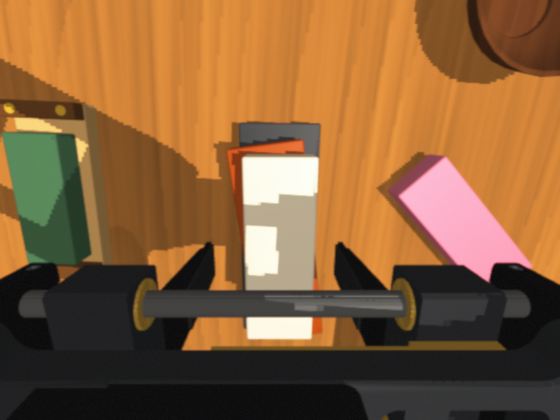

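Fingers straddle the white stone (columns 215–345, stone at 280), and the finish stone lies in its holder at left (50,200). Gripping the fine stone.

```bash
python3 -m creep '[{"dx":0,"dy":0,"dz":-15,"ax":0,"ay":0,"az":0},{"dx":0,"dy":0,"dz":-9,"ax":0,"ay":0,"az":0},{"dx":0,"dy":0,"dz":0,"ax":0,"ay":0,"az":0},{"dx":0,"dy":0,"dz":0,"ax":0,"ay":0,"az":0}]' && python3 -m creep '[{"dx":0,"dy":0,"dz":0,"ax":0,"ay":0,"az":0},{"dx":0,"dy":0,"dz":0,"ax":0,"ay":0,"az":0},{"dx":0,"dy":0,"dz":0,"ax":0,"ay":0,"az":0},{"dx":0,"dy":0,"dz":0,"ax":0,"ay":0,"az":0},{"dx":0,"dy":0,"dz":0,"ax":0,"ay":0,"az":0},{"dx":0,"dy":0,"dz":0,"ax":0,"ay":0,"az":0},{"dx":0,"dy":0,"dz":0,"ax":0,"ay":0,"az":0},{"dx":0,"dy":0,"dz":0,"ax":0,"ay":0,"az":0}]' 30 50; python3 -c "
from h import *
pose()"
```

```text
time_s: 9.75
eef_pos: [0.6278, -0.2763, 0.0761]
eef_rot: [[-0.064, 0.998, -0.001], [0.998, 0.064, 0.0], [0.001, -0.001, -1.0]]
contact_force: [-0.5, -0.0, -0.9]
finger_gap: 0.788
grasp_force: 0.0
time_s: 10.55
eef_pos: [0.6286, -0.2765, 0.077]
eef_rot: [[-0.064, 0.998, 0.001], [0.998, 0.064, -0.0], [-0.0, 0.001, -1.0]]
contact_force: [1.9, 0.8, -0.4]
finger_gap: 0.471
grasp_force: 50.0
t 10.55 tcp [ 0.6286 -0.2765  0.077 ] yaw(y axis) 0.06403351012963081 tilt [ 0.001  -0.0002] gap 44.780403555301305 F [ 1.8823  0.7896 -0.3628] grip 50.00012755393982
```

```bash
python3 -m creep '[{"dx":0,"dy":0,"dz":10,"ax":0,"ay":0,"az":0},{"dx":0,"dy":0,"dz":20,"ax":0,"ay":0,"az":0},{"dx":0,"dy":0,"dz":15,"ax":0,"ay":0,"az":0},{"dx":0,"dy":20,"dz":0,"ax":0,"ay":0,"az":0},{"dx":-4,"dy":40,"dz":0,"ax":0,"ay":0,"az":-0.01},{"dx":-4,"dy":45,"dz":0,"ax":0,"ay":0,"az":-0.01},{"dx":-4,"dy":45,"dz":0,"ax":0,"ay":0,"az":-0.01},{"dx":-5,"dy":45,"dz":0,"ax":0,"ay":0,"az":-0.007},{"dx":0,"dy":40,"dz":0,"ax":0,"ay":0,"az":0},{"dx":0,"dy":28,"dz":0,"ax":0,"ay":0,"az":0},{"dx":0,"dy":10,"dz":0,"ax":0,"ay":0,"az":0},{"dx":0,"dy":0,"dz":-15,"ax":0,"ay":0,"az":0}]'  && python3 -m creep '[{"dx":0,"dy":0,"dz":-25,"ax":0,"ay":0,"az":0},{"dx":0,"dy":0,"dz":-20,"ax":0,"ay":0,"az":0},{"dx":0,"dy":0,"dz":-10,"ax":0,"ay":0,"az":0},{"dx":0,"dy":0,"dz":-5,"ax":0,"ay":0,"az":0},{"dx":0,"dy":0,"dz":0,"ax":0,"ay":0,"az":0},{"dx":0,"dy":0,"dz":0,"ax":0,"ay":0,"az":0},{"dx":0,"dy":0,"dz":0,"ax":0,"ay":0,"az":0}]'
python3 - <<'E'
from h import *
pose();f=grab_frame('top')
print(blob(f,.05,(.628,-.281),None,(30,10,10),s=2000)[:2])
print(blob(f,.037,(.4524,-.2603),None,(30,8,8),s=2000)[:2])
E
```

```text
time_s: 11.75
eef_pos: [0.6124, -0.0019, 0.1085]
eef_rot: [[-0.03, 1.0, 0.004], [1.0, 0.03, -0.0], [-0.001, 0.004, -1.0]]
contact_force: [1.5, 0.1, -3.7]
finger_gap: 0.472
grasp_force: 50.0
time_s: 12.45
eef_pos: [0.6122, -0.0037, 0.048]
eef_rot: [[-0.027, 1.0, 0.002], [1.0, 0.027, -0.0], [-0.0, 0.002, -1.0]]
contact_force: [0.4, -0.2, -3.4]
finger_gap: 0.469
grasp_force: 50.0
t 12.45 tcp [ 0.6122 -0.0037  0.048 ] yaw(y axis) 0.026831267433434523 tilt [ 0.0023 -0.0003] gap 44.58028723502294 F [ 0.4149 -0.2115 -3.3575] grip 49.99859690666199
(array([ 0.6297, -0.2822,  0.1506,  0.0536,  0.1944], dtype=float32), array([124.6213, 153.284 , 157.4911]))
(array([ 0.45  , -0.2615,  0.0996,  0.037 ,  0.0225], dtype=float32), array([129.0414, 111.8876, 139.4201]))
```

The finish stone sits within 3 mm of its holder centre. Now lowering the fine stone.

```bash
python3 -m creep '[{"dx":0,"dy":0,"dz":-2,"ax":0,"ay":0,"az":0},{"dx":0,"dy":0,"dz":-1,"ax":0,"ay":0,"az":0},{"dx":0,"dy":0,"dz":-1,"ax":0,"ay":0,"az":0},{"dx":0,"dy":0,"dz":0,"ax":0,"ay":0,"az":0},{"dx":0,"dy":0,"dz":0,"ax":0,"ay":0,"az":0}]' && python3 -m creep '[{"dx":0,"dy":0,"dz":-1,"ax":0,"ay":0,"az":0},{"dx":0,"dy":0,"dz":-1,"ax":0,"ay":0,"az":0},{"dx":0,"dy":0,"dz":0,"ax":0,"ay":0,"az":0},{"dx":0,"dy":0,"dz":0,"ax":0,"ay":0,"az":0}]'
```

```text
time_s: 13.0
eef_pos: [0.6111, -0.0034, 0.0426]
eef_rot: [[-0.027, 1.0, -0.0], [1.0, 0.027, 0.0], [0.0, -0.0, -1.0]]
contact_force: [-0.1, -0.2, -3.9]
finger_gap: 0.47
grasp_force: 50.0
time_s: 13.4
eef_pos: [0.6115, -0.0035, 0.042]
eef_rot: [[-0.027, 1.0, 0.0], [1.0, 0.027, -0.0], [-0.0, 0.0, -1.0]]
contact_force: [-4.9, 0.6, 5.4]
finger_gap: 0.471
grasp_force: 50.0
```

```bash
python3 -m creep '[{"dx":0,"dy":0,"dz":0,"ax":0,"ay":0,"az":0},{"dx":0,"dy":0,"dz":0,"ax":0,"ay":0,"az":0},{"dx":0,"dy":0,"dz":0,"ax":0,"ay":0,"az":0},{"dx":0,"dy":0,"dz":10,"ax":0,"ay":0,"az":0},{"dx":0,"dy":0,"dz":40,"ax":0,"ay":0,"az":0},{"dx":3,"dy":-20,"dz":40,"ax":0,"ay":0,"az":0},{"dx":3,"dy":-45,"dz":0,"ax":0,"ay":0,"az":0.04},{"dx":3,"dy":-45,"dz":0,"ax":0,"ay":0,"az":0.04},{"dx":3,"dy":-45,"dz":0,"ax":0,"ay":0,"az":0.04},{"dx":3,"dy":-45,"dz":0,"ax":0,"ay":0,"az":0.047},{"dx":3,"dy":-45,"dz":0,"ax":0,"ay":0,"az":0},{"dx":0,"dy":-34,"dz":0,"ax":0,"ay":0,"az":0}]' 80  && python3 -m creep '[{"dx":0,"dy":0,"dz":-20,"ax":0,"ay":0,"az":0},{"dx":0,"dy":0,"dz":0,"ax":0,"ay":0,"az":0},{"dx":0,"dy":0,"dz":0,"ax":0,"ay":0,"az":0},{"dx":0,"dy":0,"dz":0,"ax":0,"ay":0,"az":0}]'
python3 - <<'E'
from h import *
pose();f=grab_frame('wrist');cv2.imwrite('pics/w5.png',f['image'])
print(blob(grab_frame('top'),.040,(.6113,-.003),None,(30,8,8),s=2000)[:2])
E
```

```text
time_s: 14.6
eef_pos: [0.6294, -0.2853, 0.1316]
eef_rot: [[-0.192, 0.981, 0.001], [0.981, 0.192, -0.001], [-0.001, 0.001, -1.0]]
contact_force: [-0.0, 0.4, 0.1]
finger_gap: 0.841
grasp_force: 0.0
time_s: 15.0
eef_pos: [0.6296, -0.2818, 0.1116]
eef_rot: [[-0.194, 0.981, 0.001], [0.981, 0.194, -0.0], [-0.001, 0.001, -1.0]]
contact_force: [0.1, 0.4, 0.1]
finger_gap: 0.839
grasp_force: 0.0
t 15.0 tcp [ 0.6296 -0.2818  0.1116] yaw(y axis) 0.19503371883948972 tilt [ 0.0009 -0.0004] gap 79.70797927642134 F [0.0915 0.3618 0.1309] grip 0.0
(array([ 0.6102, -0.0039,  0.1241,  0.0432,  0.0264], dtype=float32), array([213.   , 124.142, 133.   ]))
```

View pics/w5.png

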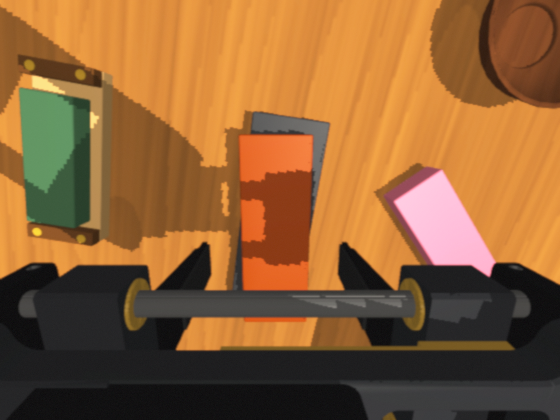

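Fine stone measured at its holder centre. The medium stone (275,225) is straight and centred between the fingers; gripping it.

```bash
python3 -m creep '[{"dx":0,"dy":0,"dz":-30,"ax":0,"ay":0,"az":0},{"dx":0,"dy":0,"dz":-20,"ax":0,"ay":0,"az":0},{"dx":0,"dy":0,"dz":-10,"ax":0,"ay":0,"az":0},{"dx":0,"dy":0,"dz":0,"ax":0,"ay":0,"az":0},{"dx":0,"dy":0,"dz":0,"ax":0,"ay":0,"az":0}]' && python3 -m creep '[{"dx":0,"dy":0,"dz":0,"ax":0,"ay":0,"az":0},{"dx":0,"dy":0,"dz":0,"ax":0,"ay":0,"az":0},{"dx":0,"dy":0,"dz":0,"ax":0,"ay":0,"az":0},{"dx":0,"dy":0,"dz":0,"ax":0,"ay":0,"az":0},{"dx":0,"dy":0,"dz":0,"ax":0,"ay":0,"az":0},{"dx":0,"dy":0,"dz":0,"ax":0,"ay":0,"az":0},{"dx":0,"dy":0,"dz":0,"ax":0,"ay":0,"az":0},{"dx":0,"dy":0,"dz":0,"ax":0,"ay":0,"az":0}]' 35 60; python3 -c "
from h import *
pose()"
```

```text
time_s: 15.6
eef_pos: [0.6298, -0.2825, 0.0517]
eef_rot: [[-0.193, 0.981, 0.001], [0.981, 0.193, -0.001], [-0.001, 0.001, -1.0]]
contact_force: [0.0, 1.2, -1.1]
finger_gap: 0.844
grasp_force: 0.0
time_s: 16.4
eef_pos: [0.6297, -0.2826, 0.0512]
eef_rot: [[-0.193, 0.981, 0.001], [0.981, 0.193, -0.0], [-0.001, 0.001, -1.0]]
contact_force: [0.8, 0.7, 3.1]
finger_gap: 0.542
grasp_force: 60.0
t 16.4 tcp [ 0.6297 -0.2826  0.0512] yaw(y axis) 0.19390858832762972 tilt [ 0.0012 -0.0004] gap 51.52473893397284 F [0.8441 0.7274 3.0799] grip 60.000962018966675
```

```bash
python3 -m creep '[{"dx":0,"dy":0,"dz":10,"ax":0,"ay":0,"az":0},{"dx":0,"dy":0,"dz":25,"ax":0,"ay":0,"az":0},{"dx":0,"dy":0,"dz":35,"ax":0,"ay":0,"az":0},{"dx":-6,"dy":20,"dz":20,"ax":0,"ay":0,"az":-0.012},{"dx":-14,"dy":40,"dz":0,"ax":0,"ay":0,"az":-0.024},{"dx":-14,"dy":45,"dz":0,"ax":0,"ay":0,"az":-0.024},{"dx":-14,"dy":45,"dz":0,"ax":0,"ay":0,"az":-0.024},{"dx":-14,"dy":45,"dz":0,"ax":0,"ay":0,"az":-0.024},{"dx":-14,"dy":45,"dz":0,"ax":0,"ay":0,"az":-0.024},{"dx":-14,"dy":45,"dz":0,"ax":0,"ay":0,"az":-0.024},{"dx":-14,"dy":45,"dz":0,"ax":0,"ay":0,"az":-0.024},{"dx":-14,"dy":45,"dz":0,"ax":0,"ay":0,"az":-0.024}]'  && python3 -m creep '[{"dx":-14,"dy":45,"dz":0,"ax":0,"ay":0,"az":-0.024},{"dx":-14,"dy":45,"dz":0,"ax":0,"ay":0,"az":-0.024},{"dx":-14,"dy":45,"dz":0,"ax":0,"ay":0,"az":-0.024},{"dx":-14,"dy":36,"dz":0,"ax":0,"ay":0,"az":-0.012},{"dx":-13,"dy":20,"dz":0,"ax":0,"ay":0,"az":0},{"dx":0,"dy":0,"dz":-20,"ax":0,"ay":0,"az":0},{"dx":0,"dy":0,"dz":-30,"ax":0,"ay":0,"az":0},{"dx":0,"dy":0,"dz":-20,"ax":0,"ay":0,"az":0},{"dx":0,"dy":0,"dz":-10,"ax":0,"ay":0,"az":0},{"dx":0,"dy":0,"dz":0,"ax":0,"ay":0,"az":0},{"dx":0,"dy":0,"dz":0,"ax":0,"ay":0,"az":0},{"dx":0,"dy":0,"dz":0,"ax":0,"ay":0,"az":0}]'
python3 - <<'E'
from h import *
pose();f=grab_frame('top')
cv2.imwrite('pics/t6.png',cv2.resize(f['image'][120:320,90:440],None,fx=2.2,fy=2.2))
print(blob(f,.025,(.623,-.281),None,(30,10,10),s=2000)[:2])
E
```

```text
time_s: 17.6
eef_pos: [0.5087, 0.0938, 0.1393]
eef_rot: [[0.011, 1.0, -0.003], [1.0, -0.011, -0.001], [-0.001, -0.003, -1.0]]
contact_force: [0.9, 0.1, -4.8]
finger_gap: 0.544
grasp_force: 60.0
time_s: 18.8
eef_pos: [0.4432, 0.2839, 0.0622]
eef_rot: [[0.094, 0.996, 0.002], [0.996, -0.094, 0.001], [0.001, 0.002, -1.0]]
contact_force: [-0.3, -0.8, -4.3]
finger_gap: 0.542
grasp_force: 60.0
t 18.8 tcp [0.4432 0.2839 0.0622] yaw(y axis) -0.09420966531740019 tilt [0.0023 0.0011] gap 51.44766788981312 F [-0.2581 -0.8264 -4.2874] grip 59.997448325157166
(array([ 0.6281, -0.2802,  0.1743,  0.059 ,  0.0565], dtype=float32), array([ 88.0888, 128.    , 128.2663]))
```

View pics/t6.png

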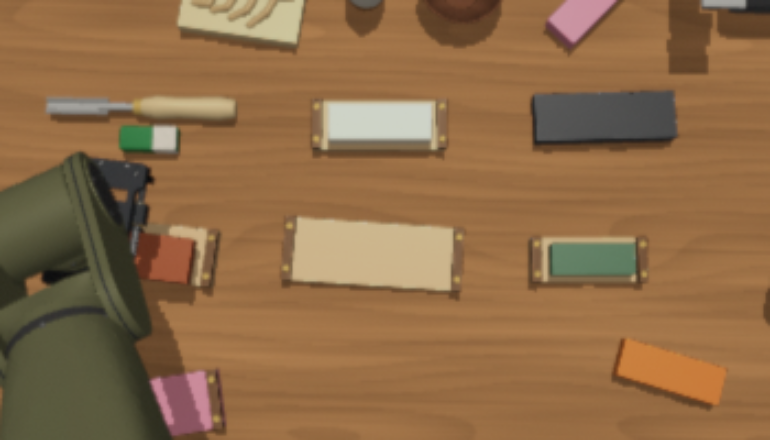

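Fine (380,122) and finish (593,258) stones lie in their holders, and the medium is over its own, 8 mm too near the robot. Correcting before lowering it.

```bash
python3 -m creep '[{"dx":8,"dy":0,"dz":0,"ax":0,"ay":0,"az":0.002},{"dx":0,"dy":0,"dz":-10,"ax":0,"ay":0,"az":0},{"dx":0,"dy":0,"dz":-5,"ax":0,"ay":0,"az":0},{"dx":0,"dy":0,"dz":-2,"ax":0,"ay":0,"az":0},{"dx":0,"dy":0,"dz":-1,"ax":0,"ay":0,"az":0},{"dx":0,"dy":0,"dz":0,"ax":0,"ay":0,"az":0},{"dx":0,"dy":0,"dz":0,"ax":0,"ay":0,"az":0}]' && python3 -m creep '[{"dx":0,"dy":0,"dz":-1,"ax":0,"ay":0,"az":0},{"dx":0,"dy":0,"dz":-1,"ax":0,"ay":0,"az":0},{"dx":0,"dy":0,"dz":0,"ax":0,"ay":0,"az":0},{"dx":0,"dy":0,"dz":0,"ax":0,"ay":0,"az":0}]'
```

```text
time_s: 19.55
eef_pos: [0.4502, 0.2836, 0.0428]
eef_rot: [[0.092, 0.996, 0.0], [0.996, -0.092, 0.0], [0.0, 0.0, -1.0]]
contact_force: [-0.4, 0.6, -5.8]
finger_gap: 0.541
grasp_force: 60.0
time_s: 19.95
eef_pos: [0.4504, 0.2837, 0.0412]
eef_rot: [[0.092, 0.996, 0.001], [0.996, -0.092, 0.0], [0.0, 0.001, -1.0]]
contact_force: [-1.7, -1.8, -0.5]
finger_gap: 0.541
grasp_force: 60.0
```

```bash
python3 -m creep '[{"dx":0,"dy":0,"dz":-0.5,"ax":0,"ay":0,"az":0},{"dx":0,"dy":0,"dz":0,"ax":0,"ay":0,"az":0},{"dx":0,"dy":0,"dz":0,"ax":0,"ay":0,"az":0},{"dx":0,"dy":0,"dz":0,"ax":0,"ay":0,"az":0},{"dx":0,"dy":0,"dz":10,"ax":0,"ay":0,"az":0},{"dx":0,"dy":0,"dz":40,"ax":0,"ay":0,"az":0},{"dx":0,"dy":-15,"dz":40,"ax":0,"ay":0,"az":0},{"dx":14,"dy":-40,"dz":10,"ax":0,"ay":0,"az":0.0125},{"dx":14,"dy":-45,"dz":0,"ax":0,"ay":0,"az":0.0125},{"dx":14,"dy":-45,"dz":0,"ax":0,"ay":0,"az":0.0125},{"dx":14,"dy":-45,"dz":0,"ax":0,"ay":0,"az":0.0125},{"dx":14,"dy":-45,"dz":0,"ax":0,"ay":0,"az":0.0125}]' 88  && python3 -m creep '[{"dx":14,"dy":-45,"dz":0,"ax":0,"ay":0,"az":0.0125},{"dx":14,"dy":-45,"dz":0,"ax":0,"ay":0,"az":0.0125},{"dx":14,"dy":-45,"dz":0,"ax":0,"ay":0,"az":0.0125},{"dx":14,"dy":-45,"dz":0,"ax":0,"ay":0,"az":0.0125},{"dx":14,"dy":-45,"dz":0,"ax":0,"ay":0,"az":0.0125},{"dx":14,"dy":-45,"dz":0,"ax":0,"ay":0,"az":0.0125},{"dx":14,"dy":-40,"dz":0,"ax":0,"ay":0,"az":0.0115},{"dx":10,"dy":-19,"dz":-20,"ax":0,"ay":0,"az":0},{"dx":0,"dy":0,"dz":-20,"ax":0,"ay":0,"az":0},{"dx":0,"dy":0,"dz":0,"ax":0,"ay":0,"az":0},{"dx":0,"dy":0,"dz":0,"ax":0,"ay":0,"az":0},{"dx":0,"dy":0,"dz":0,"ax":0,"ay":0,"az":0}]'
python3 - <<'E'
from h import *
pose();f=grab_frame('wrist');cv2.imwrite('pics/w7.png',f['image'])
print(blob(grab_frame('top'),.040,(.4511,.2837),None,(30,10,10),s=2000)[:2])
E
```

```text
time_s: 21.15
eef_pos: [0.5207, 0.0468, 0.1414]
eef_rot: [[0.029, 1.0, 0.002], [1.0, -0.029, 0.0], [0.0, 0.002, -1.0]]
contact_force: [1.0, 0.4, 0.3]
finger_gap: 0.927
grasp_force: 0.0
time_s: 22.35
eef_pos: [0.6288, -0.2802, 0.1019]
eef_rot: [[-0.058, 0.998, 0.002], [0.998, 0.058, -0.001], [-0.001, 0.002, -1.0]]
contact_force: [-1.1, -0.4, -0.3]
finger_gap: 0.925
grasp_force: 0.0
t 22.35 tcp [ 0.6288 -0.2802  0.1019] yaw(y axis) 0.05768540713897091 tilt [ 0.0019 -0.001 ] gap 87.85956115821645 F [-1.1234 -0.4445 -0.2899] grip 0.0
(array([ 0.4486,  0.283 ,  0.149 ,  0.0513, -0.0916], dtype=float32), array([115.5266, 155.0059, 158.3136]))
```

View pics/w7.png

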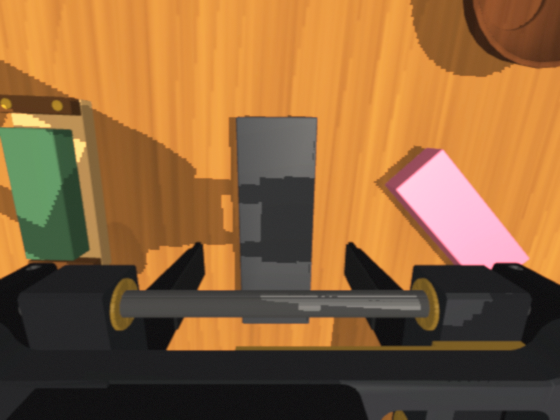

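Medium stone is in place, 2.5 mm off. The coarse stone (277,215) is square between the fingers; gripping it.

```bash
python3 -m creep '[{"dx":0,"dy":0,"dz":-35,"ax":0,"ay":0,"az":0},{"dx":0,"dy":0,"dz":-25,"ax":0,"ay":0,"az":0},{"dx":0,"dy":0,"dz":-14,"ax":0,"ay":0,"az":0},{"dx":0,"dy":0,"dz":0,"ax":0,"ay":0,"az":0},{"dx":0,"dy":0,"dz":0,"ax":0,"ay":0,"az":0}]' && python3 -m creep '[{"dx":0,"dy":0,"dz":0,"ax":0,"ay":0,"az":0},{"dx":0,"dy":0,"dz":0,"ax":0,"ay":0,"az":0},{"dx":0,"dy":0,"dz":0,"ax":0,"ay":0,"az":0},{"dx":0,"dy":0,"dz":0,"ax":0,"ay":0,"az":0},{"dx":0,"dy":0,"dz":0,"ax":0,"ay":0,"az":0},{"dx":0,"dy":0,"dz":0,"ax":0,"ay":0,"az":0},{"dx":0,"dy":0,"dz":0,"ax":0,"ay":0,"az":0},{"dx":0,"dy":0,"dz":0,"ax":0,"ay":0,"az":0}]' 45 60; python3 -c "
from h import *
pose()"
```

```text
time_s: 22.95
eef_pos: [0.6289, -0.2806, 0.0273]
eef_rot: [[-0.057, 0.998, 0.001], [0.998, 0.057, -0.001], [-0.001, 0.001, -1.0]]
contact_force: [-0.1, 0.0, 0.2]
finger_gap: 0.927
grasp_force: 0.0
time_s: 23.75
eef_pos: [0.629, -0.2806, 0.027]
eef_rot: [[-0.057, 0.998, 0.002], [0.998, 0.057, -0.001], [-0.001, 0.002, -1.0]]
contact_force: [2.6, -0.2, 2.5]
finger_gap: 0.629
grasp_force: 60.0
t 23.75 tcp [ 0.629  -0.2806  0.027 ] yaw(y axis) 0.0568813370966965 tilt [ 0.0021 -0.0006] gap 59.79608160303343 F [ 2.5973 -0.2285  2.4998] grip 59.99911665916443
```

```bash
python3 -m creep '[{"dx":0,"dy":0,"dz":10,"ax":0,"ay":0,"az":0},{"dx":0,"dy":0,"dz":25,"ax":0,"ay":0,"az":0},{"dx":0,"dy":0,"dz":35,"ax":0,"ay":0,"az":0},{"dx":-10,"dy":16,"dz":15,"ax":0,"ay":0,"az":0},{"dx":-20,"dy":32,"dz":0,"ax":0,"ay":0,"az":-0.02},{"dx":-20,"dy":32,"dz":0,"ax":0,"ay":0,"az":-0.02},{"dx":-20,"dy":32,"dz":0,"ax":0,"ay":0,"az":-0.02},{"dx":-20,"dy":32,"dz":0,"ax":0,"ay":0,"az":-0.02},{"dx":-20,"dy":32,"dz":0,"ax":0,"ay":0,"az":-0.02},{"dx":-20,"dy":32,"dz":0,"ax":0,"ay":0,"az":0},{"dx":-20,"dy":32,"dz":0,"ax":0,"ay":0,"az":0},{"dx":-18,"dy":26,"dz":0,"ax":0,"ay":0,"az":0}]'  && python3 -m creep '[{"dx":-8,"dy":15,"dz":0,"ax":0,"ay":0,"az":0},{"dx":0,"dy":0,"dz":-20,"ax":0,"ay":0,"az":0},{"dx":0,"dy":0,"dz":-25,"ax":0,"ay":0,"az":0},{"dx":0,"dy":0,"dz":-15,"ax":0,"ay":0,"az":0},{"dx":0,"dy":0,"dz":-5,"ax":0,"ay":0,"az":0},{"dx":0,"dy":0,"dz":0,"ax":0,"ay":0,"az":0},{"dx":0,"dy":0,"dz":0,"ax":0,"ay":0,"az":0},{"dx":0,"dy":0,"dz":0,"ax":0,"ay":0,"az":0}]'; python3 -c "
from h import *
pose()"
```

```text
time_s: 24.95
eef_pos: [0.4563, -0.0129, 0.1087]
eef_rot: [[0.043, 0.999, -0.006], [0.999, -0.043, 0.001], [0.0, -0.006, -1.0]]
contact_force: [-0.9, 0.7, -6.0]
finger_gap: 0.632
grasp_force: 60.0
time_s: 25.75
eef_pos: [0.4529, 0.0004, 0.0472]
eef_rot: [[0.043, 0.999, 0.002], [0.999, -0.043, -0.0], [-0.0, 0.002, -1.0]]
contact_force: [0.2, 0.2, -5.7]
finger_gap: 0.628
grasp_force: 60.0
t 25.75 tcp [0.4529 0.0004 0.0472] yaw(y axis) -0.04309738460446342 tilt [ 0.0016 -0.0003] gap 59.64360805123348 F [ 0.1531  0.1706 -5.683 ] grip 59.99379873275757
```

```bash
python3 -m creep '[{"dx":0,"dy":0,"dz":-2,"ax":0,"ay":0,"az":0},{"dx":0,"dy":0,"dz":-1,"ax":0,"ay":0,"az":0},{"dx":0,"dy":0,"dz":-1,"ax":0,"ay":0,"az":0},{"dx":0,"dy":0,"dz":0,"ax":0,"ay":0,"az":0},{"dx":0,"dy":0,"dz":0,"ax":0,"ay":0,"az":0}]' && python3 -m creep '[{"dx":0,"dy":0,"dz":-1,"ax":0,"ay":0,"az":0},{"dx":0,"dy":0,"dz":-1,"ax":0,"ay":0,"az":0},{"dx":0,"dy":0,"dz":0,"ax":0,"ay":0,"az":0},{"dx":0,"dy":0,"dz":0,"ax":0,"ay":0,"az":0}]'
```

```text
time_s: 26.25
eef_pos: [0.4521, 0.0006, 0.0421]
eef_rot: [[0.043, 0.999, -0.0], [0.999, -0.043, -0.0], [-0.0, -0.0, -1.0]]
contact_force: [0.1, -0.1, -5.8]
finger_gap: 0.627
grasp_force: 60.0
time_s: 26.65
eef_pos: [0.4527, 0.0005, 0.0419]
eef_rot: [[0.043, 0.999, -0.0], [0.999, -0.043, -0.0], [-0.0, -0.0, -1.0]]
contact_force: [-6.8, 0.3, 6.6]
finger_gap: 0.624
grasp_force: 60.0
```

Seated. I'll release it, retreat upwards toward the right rear, and check the whole bench.

```bash
python3 -m creep '[{"dx":0,"dy":0,"dz":0,"ax":0,"ay":0,"az":0},{"dx":0,"dy":0,"dz":0,"ax":0,"ay":0,"az":0},{"dx":0,"dy":0,"dz":0,"ax":0,"ay":0,"az":0},{"dx":0,"dy":0,"dz":0,"ax":0,"ay":0,"az":0},{"dx":0,"dy":0,"dz":10,"ax":0,"ay":0,"az":0},{"dx":0,"dy":0,"dz":30,"ax":0,"ay":0,"az":0},{"dx":0,"dy":0,"dz":45,"ax":0,"ay":0,"az":0},{"dx":0,"dy":0,"dz":45,"ax":0,"ay":0,"az":0},{"dx":0,"dy":-40,"dz":30,"ax":0,"ay":0,"az":0},{"dx":-10,"dy":-45,"dz":0,"ax":0,"ay":0,"az":0},{"dx":-10,"dy":-45,"dz":0,"ax":0,"ay":0,"az":0},{"dx":-10,"dy":-45,"dz":0,"ax":0,"ay":0,"az":0}]' 88  && python3 -m creep '[{"dx":-10,"dy":-45,"dz":0,"ax":0,"ay":0,"az":0},{"dx":-10,"dy":-45,"dz":0,"ax":0,"ay":0,"az":0},{"dx":-10,"dy":-45,"dz":0,"ax":0,"ay":0,"az":0},{"dx":-10,"dy":-45,"dz":0,"ax":0,"ay":0,"az":0},{"dx":-10,"dy":-45,"dz":0,"ax":0,"ay":0,"az":0},{"dx":-10,"dy":-45,"dz":0,"ax":0,"ay":0,"az":0},{"dx":0,"dy":0,"dz":0,"ax":0,"ay":0,"az":0},{"dx":0,"dy":0,"dz":0,"ax":0,"ay":0,"az":0},{"dx":0,"dy":0,"dz":0,"ax":0,"ay":0,"az":0},{"dx":0,"dy":0,"dz":0,"ax":0,"ay":0,"az":0}]'
python3 - <<'E'
from h import *
pose();f=grab_frame('top')
cv2.imwrite('pics/t8.png',cv2.resize(f['image'][120:320,90:440],None,fx=2.2,fy=2.2))
for n,c,z,a in[('coarse',(.4527,.0002),.04,-.044),('medium',(.4511,.2837),.04,-.092),('fine',(.6113,-.0031),.04,.027),('finish',(.4524,-.2603),.037,.025)]:
    r=blob(f,z,c,None,(30,10,10))[0];print(n,r,'err mm',(r[:2]-c)*1e3,r[4]-a)
E
```

```text
time_s: 27.85
eef_pos: [0.4219, -0.176, 0.2017]
eef_rot: [[0.042, 0.999, 0.002], [0.999, -0.042, -0.001], [-0.001, 0.002, -1.0]]
contact_force: [0.3, -0.1, 0.0]
finger_gap: 0.924
grasp_force: 0.0
time_s: 28.85
eef_pos: [0.3626, -0.4432, 0.2004]
eef_rot: [[0.041, 0.999, 0.0], [0.999, -0.041, 0.0], [0.0, 0.0, -1.0]]
contact_force: [-0.5, 0.1, 0.8]
finger_gap: 0.928
grasp_force: 0.0
t 28.85 tcp [ 0.3626 -0.4432  0.2004] yaw(y axis) -0.04139894477000168 tilt [0.0002 0.    ] gap 88.15896102634416 F [-0.5018  0.1014  0.7941] grip 0.0
coarse [ 0.45    0.0001  0.172   0.0596 -0.0416] err mm [-2.714  -0.1369] 0.002357442
medium [ 0.4485  0.283   0.149   0.0517 -0.0912] err mm [-2.5972 -0.6725] 0.00082501024
fine [ 0.6106 -0.0039  0.1253  0.0442  0.0286] err mm [-0.6546 -0.8401] 0.0015634187
finish [ 0.45   -0.2617  0.1     0.0382  0.0244] err mm [-2.3802 -1.4117] -0.00061467104
```

View pics/t8.png

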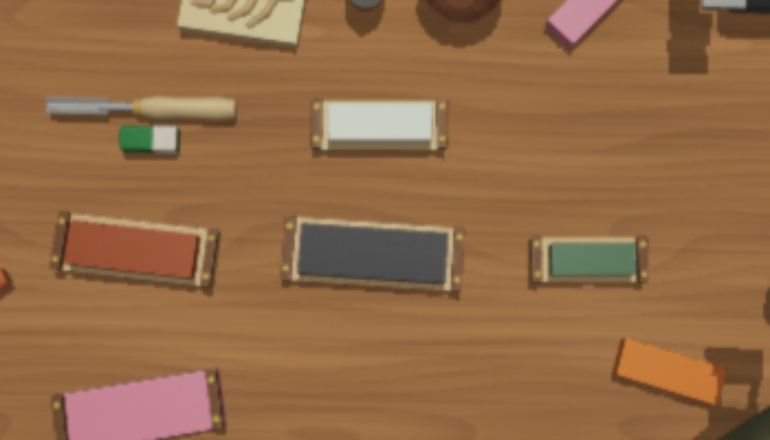

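All four stones lie between their stops: rust (130,250), dark (372,254), white (380,122) and green (593,258). Each is within 3 mm and 0.003 rad, the gouge (140,108) and compound (148,139) have not moved, and the arm is clear. Handing in.

```bash
python3 -c "
from station import *
print(observe()['time_s']);print(close_job())"
```

```text
28.9
the job is handed in; nothing more can be done
None
```

I handed the job in at 28.9 s of robot time: in the last top-camera picture, all four stones lie in their own holders within about 3 mm and 0.003 rad, and the gouge and compound bar look unmoved; the hand-in returned no verdict.

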